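# Isolate the valve test bench, sort tested blocks, switch back on

### The job

Before anything else, turn the test bench's rotary isolator from on to off. With it off, push every red-capped (failed) valve block through the sprung flap into the red reject box and lay every green-capped (passed) block in the blue tray, leaving the flap to spring shut. Then turn the isolator fully back on, leaving the other bench things where they are.

Things in the scene. Friction and masses are not known exactly. Their poses are not given: they have to be found in the camera images.
- isolator: Rotary isolator: grey box 120 x 120 mm, 60 mm high, fixed to the bench, origin at the centre of its underside. A round yellow plate (100 mm across, top at 64 mm) carries the handle. At the edge of the yellow plate a red patch on the box's -x side marks off, a green patch on its +y side marks on.
- handle (a point): Centre of the isolator's red bar handle, 86 mm above the bench, on its vertical turning axis. The bar is 80 mm long (this point's x axis), 18 mm wide (y) and 32 mm high, with its underside 6 mm above the yellow plate (a 32 mm hub between); its top is 102 mm above the bench. The white end (-x of this point) is the pointer.
- isolator_handle (a joint): Handle angle in rad: 0 = off (pointer at the red patch), 1.571 = on (pointer at the green patch); it grows as the handle is turned clockwise seen from above. End stops at both. A spring detent (at most about 0.12 N m) snaps it into the nearer of the two once it is past the middle. It starts on.
- reject_box: Closed red reject box, 190 (x) x 150 (y) x 150 mm high, fixed, 5 mm walls, origin at the centre of its underside. In its top is a slot 85 (x) x 110 (y) mm, shut by a sprung steel flap; inside is an empty bin, 145 mm deep.
- slot (a point): Centre of the slot, at the box's top face, axes as the box's. The flap is hinged along the slot's +x edge; its free edge, with a yellow strip, is at the -x edge.
- flap (a joint): Flap angle in rad: 0 = shut and flush with the top, grows as the flap is pushed down into the box, stop at 1.35. Its spring holds it shut with 0.14 N m (a block laid on it does not open it), rising to 0.22 N m at 1.2 rad, and shuts it again when let go. A block held level with its length along the slot's x, 8 mm from the -x edge, and pushed 42 mm below the top opens it about 1.0 rad, and slides off into the bin when released.
- pass_tray: Open blue plastic tray for passed blocks, 120 (x) x 260 (y) x 35 mm high, 4 mm walls and floor, fixed, origin at the centre of its underside.
- mat: Thin black rubber mat, 165 (x) x 380 (y) x 3 mm, fixed, origin at the centre of its underside; the tested blocks start on it.
- fail0_c (a point): Centre of an aluminium valve block, 52 x 26 x 28 mm (its x, y, z; x is its length, z up as it lies on the mat), about 100 g, with a red cap on top and a red band near its +x end: it failed its test and belongs in the reject box. Some of the blocks are absent in a given start (2 or 3 failed and 3 or 4 passed ones are there).
- fail1_c (a point): Centre of an aluminium valve block, 52 x 26 x 28 mm (its x, y, z; x is its length, z up as it lies on the mat), about 100 g, with a red cap on top and a red band near its +x end: it failed its test and belongs in the reject box. Some of the blocks are absent in a given start (2 or 3 failed and 3 or 4 passed ones are there).
- fail2_c (a point): Centre of an aluminium valve block, 52 x 26 x 28 mm (its x, y, z; x is its length, z up as it lies on the mat), about 100 g, with a red cap on top and a red band near its +x end: it failed its test and belongs in the reject box. Some of the blocks are absent in a given start (2 or 3 failed and 3 or 4 passed ones are there).
- pass0_c (a point): Centre of an aluminium valve block, 52 x 26 x 28 mm (its x, y, z; x is its length, z up as it lies on the mat), about 100 g, with a green cap on top and a green band near its +x end: it passed its test and belongs in the blue tray. Some of the blocks are absent in a given start (2 or 3 failed and 3 or 4 passed ones are there).
- pass1_c (a point): Centre of an aluminium valve block, 52 x 26 x 28 mm (its x, y, z; x is its length, z up as it lies on the mat), about 100 g, with a green cap on top and a green band near its +x end: it passed its test and belongs in the blue tray. Some of the blocks are absent in a given start (2 or 3 failed and 3 or 4 passed ones are there).
- pass2_c (a point): Centre of an aluminium valve block, 52 x 26 x 28 mm (its x, y, z; x is its length, z up as it lies on the mat), about 100 g, with a green cap on top and a green band near its +x end: it passed its test and belongs in the blue tray. Some of the blocks are absent in a given start (2 or 3 failed and 3 or 4 passed ones are there).
- pass3_c (a point): Centre of an aluminium valve block, 52 x 26 x 28 mm (its x, y, z; x is its length, z up as it lies on the mat), about 100 g, with a green cap on top and a green band near its +x end: it passed its test and belongs in the blue tray. Some of the blocks are absent in a given start (2 or 3 failed and 3 or 4 passed ones are there).
- sealant: Bystander: red plastic sealant bottle with white cap, 36 mm diameter, 110 mm tall, upright; origin at its underside. Not part of the job.
- tape: Bystander: white tape ring lying flat, 70 mm outside, 20 mm high; origin at its underside. Not part of the job.
- wrench: Bystander: steel wrench lying flat, 150 mm long; origin at its underside. Not part of the job.
- driver: Bystander: screwdriver lying flat, 170 mm long; origin at its underside. Not part of the job.
- fitting: Bystander: small brass fitting standing upright, 20 mm diameter, 24 mm high; origin at its underside. Not part of the job.
- jar: Bystander: small jar, 48 mm diameter, 50 mm high; origin at its underside. Not part of the job.
Mind the look-alikes: they are no part of the job. Of the things that look like the isolator, the larger one is meant.

How it is judged:
By the outcome, as a careful person would: the job done as asked, in the order asked, and still so for the second after the job is handed in, with the robot touching nothing.
Of fail0, fail1, fail2 only 2 to 3 are there at a start; the rules pass over those that are not, and their reading is None.
Of pass0, pass1, pass2, pass3 only 3 to 4 are there at a start; the rules pass over those that are not, and their reading is None.
At some moment in a run one of fail0, fail1, fail2, pass0, pass1, pass2, pass3 may be knocked a few centimetres aside while the robot is not near it.
Once in a run the grip may slacken for a moment while it holds something.
It also fails if it takes over 192 s, if anything falls off the work surface, if the arm or the gripper's body presses on something with over 40 N, if the wrist force passes 120 N, or if a joint passes its speed limit or range.

### The arm

A 6-joint arm with a two-finger parallel gripper is mounted at the origin on the work surface. World frame = base frame: x ahead of the robot, y to its left, z up, the work surface at z = 0. Lengths are in mm, angles in rad, forces in N, time in s.
With the tool pointing down it reaches from about 275 to 750 mm from the base axis. Payload 10.2 kg.
Tool frame: the origin (TCP) lies on the centre line of the jaws, within the pads' length; the fingertips stand 17 mm ahead of it and the grasp point (between the pads) lies 2 mm behind it; z points along the fingers, y is the line along which they close (so a half turn about z gives the same grasp; the last joint's range is limited). The gripper opens to 85 mm and grips with 20 to 120 N. Pads are 22 mm wide; open, the fingers measure 114 mm over their backs; the gripper's body (76 mm by 85 mm) begins 54 mm behind the grasp point. The pads swing forward as they close: fully open they stand 13 mm farther back than shut.
Start: joints at [0.937, 0.313, 1.498, -0, 1.331, -0.223], TCP at [209.668, 481.322, 248.294] pointing down, gripper open.
Joint ranges: [-2.94, 2.94], [-0.97, 2.17], [0.19, 2.56], [-1.23, 4.37], [0.02, 3.11], [-2.88, 2.88]. Speed limits (rad/s): [2.39, 2.39, 3.01, 3.14, 3.14, 3.14].

### API

Orientations are given as a unit quaternion [w, x, y, z].
In Python, from rig import ctrl gives the robot as it stands. The module is installed in compiled form; this text tells all that it offers.
- The arm moves only by the shell command python3 -m jog 'ROWS' [FORCE]. ROWS is JSON, a list of rows, each an object with "delta_pos": the shift along the world's x, y, z in mm, a list of three; "angular": the turn, a rotation vector about the world's x, y, z in rad, a list of three; "fingers": the opening, from 0 (shut) to 1 (fully open). In form: [{"delta_pos": [tx, ty, tz], "angular": [rx, ry, rz], "fingers": fingers}, ...]. A call has 1 to 10 rows; each row is the pose to reach, as a shift and turn from the pose commanded when the call began; what a row does not reach only later rows make up. A row lasts 1/8 s, in which the tool goes at most 62.5 mm and 10.7 degrees, less where a joint would pass 70% of its speed; a pose out of reach is approached as far as the arm can. A call with a gripper value outside its range is refused whole. The fingers move at their own pace and stop on an object; FORCE is the grip in N (left out, the last holds). Time passes only in rows, so rows that repeat a pose let the fingers close. It gives the time, the measured TCP pose, the force, the opening and the grip force at its end, in the units of the state.
- ctrl.sense(): the state, without advancing time (a new reading comes with each control period).
- ctrl.capture(name): name is "scene" or "top" or "wrist"; returns a dict with "pixels" (384x512x3 uint8, blue, green, red), "fx", "fy", "cx", "cy" (pixels), "R" (3x3) and "t" (3): a world point X has camera coordinates R X + t. Camera axes: x right, y down, z forward; pixel columns grow to the right and rows downward; lengths in mm; the calibration is good to about 2 mm. A picture is of the moment at which its call begins. There is no depth.
- ctrl.finish_job(): hands the job in; it is judged then, once.
The state is a dict: "time_s": time; "joints": joint angles; "dq": joint speeds; "tau": joint torques, N m; "eef_pos": TCP position; "ee_rot": TCP orientation; "force": force on the tool from outside, world axes, zero at the start; "wrist_torque": the same for the moment, N m; "grip_width": opening from 0.0 (shut) to 1.0 (fully open); "grip_force": force on a finger pad.
Only numpy, scipy, OpenCV 4.12 (cv2) and the standard library are available. Lean on these libraries where they do the work, as an engineer would, in place of code of your own. Each camera call takes 0.05 s, during which the arm holds its last target. There are 200 camera calls.

## Working session

There is one attempt and no reset: what is moved stays moved. The work goes in short steps, Python scripts to look and compute and a shell command to move; the robot and the scene stay as the last step left them, time stands still between calls to the robot, and variables do not carry over. Pictures are saved under pics/ and viewed, at most 14 in all, crops included, and the job is handed in when it is done.

```bash
mkdir -p pics
cat > h.py <<'E'
import numpy as np, cv2
from rig import ctrl
def cap(n,f=None):
    c=ctrl.capture(n); c['R']=np.array(c['R']);c['t']=np.array(c['t'])
    c['pixels']=np.array(c['pixels'])
    if f: cv2.imwrite('pics/'+f,c['pixels'])
    return c
def ray(c,u,v,z):
    d=c['R'].T@np.array([(u-c['cx'])/c['fx'],(v-c['cy'])/c['fy'],1.]); o=-c['R'].T@c['t']
    return o+d*(z-o[2])/d[2]
E
python3 - <<'E'
from h import *
for n in('top','scene'):
    c=cap(n); cv2.imwrite(f'pics/{n}0.png',cv2.resize(c['pixels'],(800,600)))
    print(n,c['fx'],c['cx'],(-c['R'].T@c['t']).round(),c['R'].round(2).tolist())
    import pickle; pickle.dump(c,open(n+'0.pkl','wb'))
print(ctrl.sense())
E
```

```text
top 469.21732102892224 256.1758947302669 [ 383.   45. 1546.] [[-0.01, -1.0, -0.02], [-1.0, 0.02, -0.09], [0.1, 0.01, -1.0]]
scene 408.31125744505147 246.67960945292748 [1273. -500.  777.] [[0.59, 0.81, -0.02], [0.46, -0.36, -0.81], [-0.66, 0.47, -0.58]]
{'time_s': 0.1, 'joints': array([ 9.36608246e-01,  3.13407726e-01,  1.49834685e+00, -1.55257025e-05,
        1.33099660e+00, -2.23398161e-01]), 'dq': array([-0.00023802, -0.00015213, -0.00296145,  0.00085277,  0.00194722,
       -0.00096201]), 'tau': array([ 2.26147284e-03, -4.12901938e+01, -2.60145664e+01, -2.14323545e-04,
        2.99615953e-03, -1.83813967e-05]), 'eef_pos': array([209.53938098, 481.14785758, 247.79065819]), 'ee_rot': array([-2.33985885e-04,  2.03951990e-01,  9.78980720e-01, -5.29957732e-04]), 'force': array([-0.74349666,  0.24929767,  0.10803351]), 'wrist_torque': array([0.00498495, 0.02620317, 0.00043391]), 'grip_force': 0.0, 'grip_width': 0.9964423738106942}
```

View pics/top0.png

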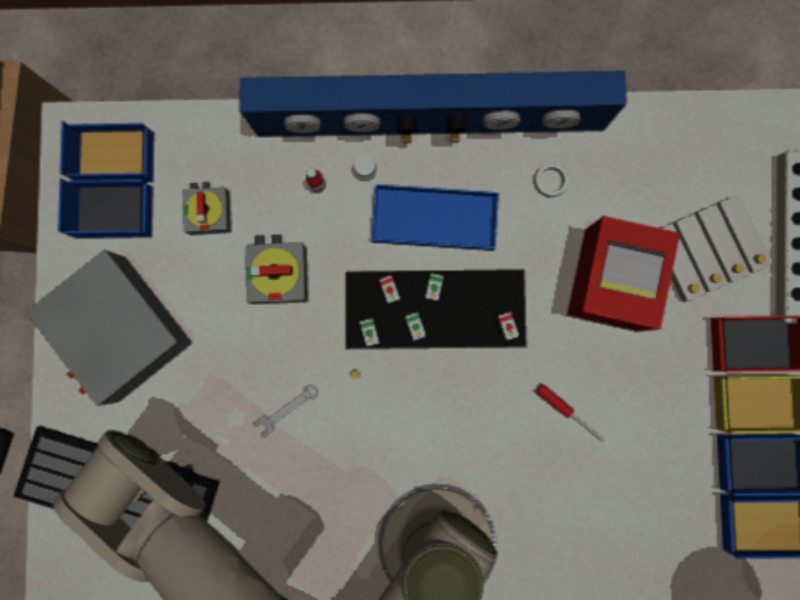

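View pics/scene0.png

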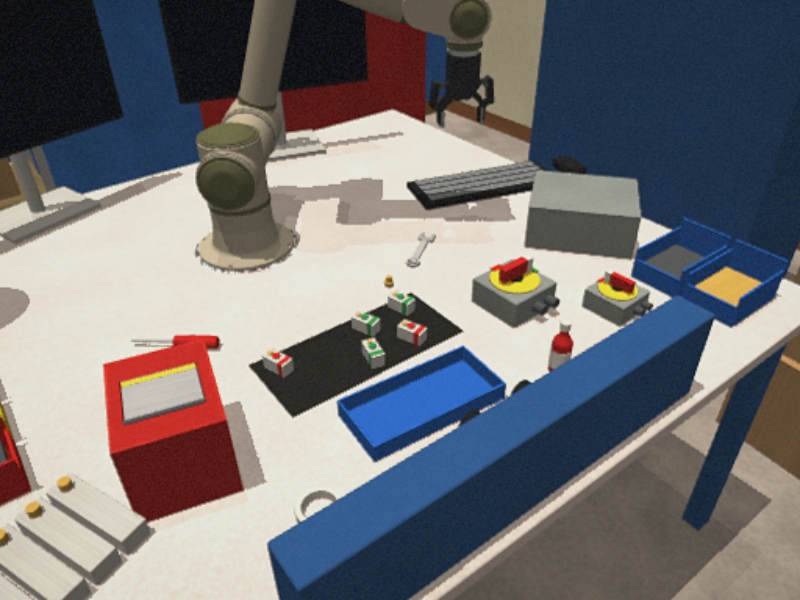

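```bash
cat > find.py <<'E'
from h import *
def blocks(c,roi=None,z=31,show=True):
    p=c['pixels']; hsv=cv2.cvtColor(p,cv2.COLOR_BGR2HSV); out=[]
    m=(p.max(2)>85).astype(np.uint8)
    x0,x1,y0,y1=roi
    k=np.zeros_like(m); k[y0:y1,x0:x1]=m[y0:y1,x0:x1]
    for q in cv2.findContours(k,cv2.RETR_EXTERNAL,cv2.CHAIN_APPROX_NONE)[0]:
        if cv2.contourArea(q)<60 or cv2.contourArea(q)>1500: continue
        w=np.array([ray(c,*a,z)[:2] for a in q[:,0,:]],np.float32)
        (cx,cy),(a,b),_=r=cv2.minAreaRect(w); bx=cv2.boxPoints(r)
        e=max((bx[1]-bx[0],bx[2]-bx[1]),key=np.linalg.norm)
        msk=np.zeros_like(m); cv2.drawContours(msk,[q],-1,1,-1)
        H=hsv[msk>0]; s=H[H[:,1]>120]; g=((s[:,0]>35)&(s[:,0]<95)).sum(); rr=((s[:,0]<12)|(s[:,0]>168)).sum()
        out.append(('G' if g>rr else 'R',round(cx),round(cy),round(np.degrees(np.arctan2(e[1],e[0]))%180),round(max(a,b)),round(min(a,b)),q.mean(0)[0].round().tolist()))
        if show: print(out[-1])
    return out
E
python3 - <<'E'
from find import *
import pickle
c=pickle.load(open('top0.pkl','rb')); p=c['pixels']; S=.64
blocks(c,(226,332,177,219))
hsv=cv2.cvtColor(p,cv2.COLOR_BGR2HSV)
def rect(name,m,roi,z):
    k=np.zeros(m.shape,np.uint8);x0,x1,y0,y1=[int(v*S) for v in roi];k[y0:y1,x0:x1]=m[y0:y1,x0:x1]
    q=max(cv2.findContours(k,cv2.RETR_EXTERNAL,cv2.CHAIN_APPROX_NONE)[0],key=cv2.contourArea)
    w=np.array([ray(c,*a,z)[:2] for a in q[:,0,:]],np.float32); r=cv2.minAreaRect(w); print(name,np.round(r[0]),np.round(r[1]),cv2.boxPoints(r).round().tolist())
h,s,v=[hsv[...,i] for i in range(3)]
red=((h<10)|(h>170))&(s>130)&(v>90)
yel=(h>20)&(h<35)&(s>120)&(v>90)
rect('yellow plate',yel,(240,310,238,305),64)
rect('handle red',red,(255,295,258,280),102)
rect('strip',yel,(590,670,240,310),150)
rect('flap',(s<50)&(v>60),(600,664,240,292),150)
rect('boxred',red,(565,685,210,335),150)
rect('tray',(h>100)&(h<125)&(s>120),(360,505,175,260),35)
rect('isobox',(s<60)&(v<160)&(v>50)|yel|red,(240,310,240,305),60)
print('sealant',ray(c,314*S,175*S,0),'jar',ray(c,364*S,170*S,30),'fit',ray(c,355*S,374*S,0),'drv',ray(c,540*S,390*S,0), 'tape',ray(c,550*S,180*S,0))
a=cv2.resize(p[110:200,100:215],(460,360),interpolation=cv2.INTER_CUBIC)
b=cv2.resize(p[168:226,215:340],(776,360),interpolation=cv2.INTER_CUBIC)[:,:,:]
cc=np.zeros((600,800,3),np.uint8); cc[:240,:776]=cv2.resize(b,(776,240)); cc[240:600,:460]=a
cv2.imwrite('pics/crop1.png',cc)
E
```

```text
('G', 434, 133, 14, 47, 27, [236.0, 212.0])
('G', 443, 37, 18, 51, 27, [266.0, 209.0])
('R', 441, -154, 17, 51, 27, [325.0, 208.0])
('G', 524, -3, 167, 49, 27, [278.0, 184.0])
('R', 521, 90, 19, 51, 27, [249.0, 185.0])
yellow plate [558. 323.] [93. 93.] [[510.0, 277.0], [603.0, 275.0], [605.0, 369.0], [512.0, 370.0]]
handle red [556. 316.] [59. 16.] [[548.0, 286.0], [563.0, 286.0], [564.0, 345.0], [549.0, 345.0]]
strip [ 503. -367.] [107.   9.] [[485.0, -418.0], [495.0, -420.0], [520.0, -317.0], [511.0, -314.0]]
flap [ 544. -378.] [107.  72.] [[496.0, -421.0], [566.0, -438.0], [591.0, -335.0], [521.0, -317.0]]
boxred [ 536. -376.] [151. 189.] [[426.0, -427.0], [610.0, -472.0], [646.0, -326.0], [462.0, -280.0]]
tray [671.  -6.] [256. 120.] [[600.0, -129.0], [720.0, -139.0], [742.0, 116.0], [622.0, 126.0]]
isobox [558. 325.] [143. 132.] [[491.0, 255.0], [623.0, 253.0], [625.0, 396.0], [493.0, 398.0]]
sealant [771.84309468 249.27613436   0.        ] jar [773.21587972 139.56312017  30.        ] fit [345.11441029 164.24176725   0.        ] drv [ 306.8519256  -221.46890303    0.        ] tape [ 752.08259128 -256.97535921    0.        ]
```

View pics/crop1.png

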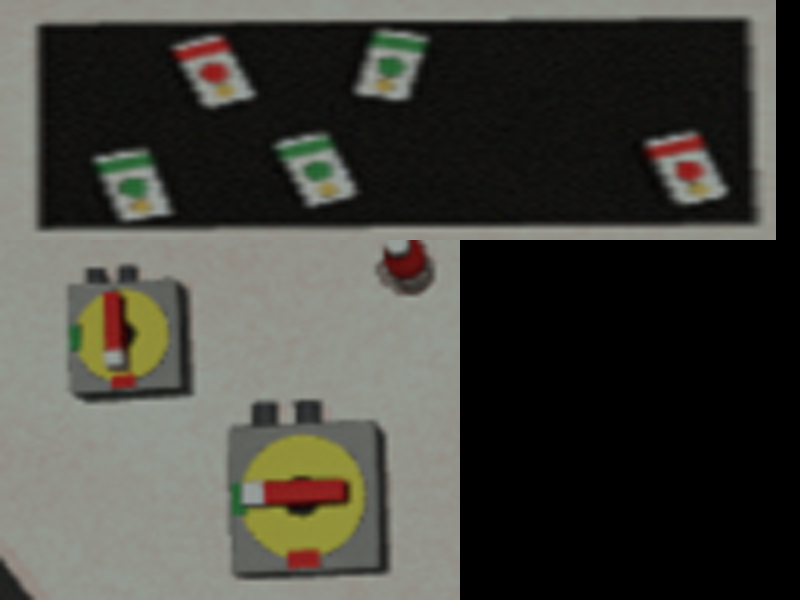

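The larger isolator (top view, 800x600 scale, at 275,270) fits: a 120 mm box. Its white pointer is on the green patch. The one at (205,208) is smaller, so it is the look-alike. There are two red blocks at (389,290) and (508,326), and three green at (435,287), (369,332) and (415,327).

```bash
python3 -m jog '[{"delta_pos":[347,-157,-28],"angular":[0,0,-1.161],"fingers":1},{"delta_pos":[347,-157,-28],"angular":[0,0,-1.161],"fingers":1},{"delta_pos":[347,-157,-28],"angular":[0,0,-1.161],"fingers":1},{"delta_pos":[347,-157,-28],"angular":[0,0,-1.161],"fingers":1},{"delta_pos":[347,-157,-28],"angular":[0,0,-1.161],"fingers":1},{"delta_pos":[347,-157,-28],"angular":[0,0,-1.161],"fingers":1},{"delta_pos":[347,-157,-28],"angular":[0,0,-1.161],"fingers":0.6},{"delta_pos":[347,-157,-28],"angular":[0,0,-1.161],"fingers":0.6},{"delta_pos":[347,-157,-28],"angular":[0,0,-1.161],"fingers":0.6},{"delta_pos":[347,-157,-28],"angular":[0,0,-1.161],"fingers":0.6}]' 40
python3 - <<'E'
from h import *
c=cap('wrist','w1.png'); print(ctrl.sense()['joints'],(-c['R'].T@c['t']).round(), c['R'].round(2).tolist())
hsv=cv2.cvtColor(c['pixels'],cv2.COLOR_BGR2HSV);h,s,v=[hsv[...,i] for i in range(3)]
for n,m,z in(('red',((h<10)|(h>170))&(s>130)&(v>90),102),('yel',(h>20)&(h<35)&(s>120)&(v>90),64)):
    q=max(cv2.findContours(m.astype(np.uint8),cv2.RETR_EXTERNAL,cv2.CHAIN_APPROX_NONE)[0],key=cv2.contourArea)
    r=cv2.minAreaRect(np.array([ray(c,*a,z)[:2] for a in q[:,0,:]],np.float32)); print(n,r, cv2.boxPoints(r).round())
E
```

```text
time_s: 1.35
eef_pos: [555.8, 325.2, 220.8]
ee_rot: [0.0, 0.707, 0.707, 0.0]
force: [0.7, 0.1, -0.4]
grip_width: 0.601
grip_force: 0.0
[3.47477395e-01 5.99954681e-01 1.13782783e+00 2.25542456e-05
 1.40338531e+00 3.46706120e-01] [555. 406. 346.] [[1.0, 0.0, 0.0], [0.0, -0.95, 0.32], [0.0, -0.32, -0.95]]
red ((558.8257446289062, 318.0994873046875), (17.26203727722168, 60.69741439819336), 0.968238890171051) [[550. 348.]
 [551. 288.]
 [568. 288.]
 [567. 349.]]
yel ((560.2091674804688, 324.4607849121094), (96.30970764160156, 95.38203430175781), 1.5365043878555298) [[511. 371.]
 [513. 275.]
 [610. 278.]
 [607. 373.]]
```

View pics/w1.png

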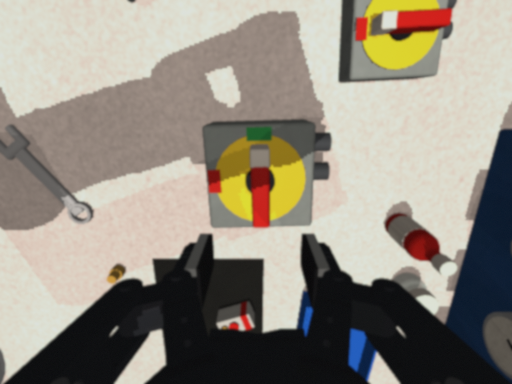

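Wrist view: the large isolator is at (258,180), its white pointer at the green patch. The handle axis is about (559,325). I'll descend and grip.

```bash
python3 -m jog '[{"delta_pos":[2,1,-60],"angular":[0,0,0],"fingers":0.6},{"delta_pos":[2,1,-100],"angular":[0,0,0.015],"fingers":0.6},{"delta_pos":[2,1,-123],"angular":[0,0,0.015],"fingers":0.6},{"delta_pos":[2,1,-123],"angular":[0,0,0.015],"fingers":0.6},{"delta_pos":[2,1,-123],"angular":[0,0,0.015],"fingers":0.1},{"delta_pos":[2,1,-123],"angular":[0,0,0.015],"fingers":0.1},{"delta_pos":[2,1,-123],"angular":[0,0,0.015],"fingers":0.1},{"delta_pos":[2,1,-123],"angular":[0,0,0.015],"fingers":0.1},{"delta_pos":[2,1,-123],"angular":[0,0,0.015],"fingers":0.1}]' 30
```

```text
time_s: 2.52
eef_pos: [559.1, 325.7, 99.0]
ee_rot: [0.0, 0.702, 0.712, 0.001]
force: [-1.9, -0.0, 5.4]
grip_width: 0.203
grip_force: 32.2
```

```bash
python3 -m jog '[{"delta_pos":[0,0,0],"angular":[0,0,0.17],"fingers":0.1},{"delta_pos":[0,0,0],"angular":[0,0,0.34],"fingers":0.1},{"delta_pos":[0,0,0],"angular":[0,0,0.51],"fingers":0.1},{"delta_pos":[0,0,0],"angular":[0,0,0.68],"fingers":0.1},{"delta_pos":[0,0,0],"angular":[0,0,0.85],"fingers":0.1},{"delta_pos":[0,0,0],"angular":[0,0,1.02],"fingers":0.1},{"delta_pos":[0,0,0],"angular":[0,0,1.19],"fingers":0.1},{"delta_pos":[0,0,0],"angular":[0,0,1.36],"fingers":0.1},{"delta_pos":[0,0,0],"angular":[0,0,1.53],"fingers":0.1},{"delta_pos":[0,0,0],"angular":[0,0,1.56],"fingers":0.1}]' 30
```

```text
time_s: 3.78
eef_pos: [558.5, 325.1, 99.0]
ee_rot: [0.0, -0.003, 1.0, -0.0]
force: [-5.6, -3.9, 8.8]
grip_width: 0.201
grip_force: 32.3
```

```bash
python3 -m jog '[{"delta_pos":[0,0,0],"angular":[0,0,0],"fingers":0.1},{"delta_pos":[0,0,0],"angular":[0,0,0],"fingers":0.5},{"delta_pos":[0,0,0],"angular":[0,0,0],"fingers":0.5},{"delta_pos":[0,0,0],"angular":[0,0,0],"fingers":0.5},{"delta_pos":[0,0,60],"angular":[0,0,0],"fingers":0.5},{"delta_pos":[0,0,120],"angular":[0,0,0],"fingers":0.7},{"delta_pos":[0,-80,120],"angular":[0,0,0],"fingers":0.7},{"delta_pos":[0,-140,120],"angular":[0,0,0],"fingers":0.7},{"delta_pos":[0,-140,120],"angular":[0,0,0],"fingers":0.7}]'
python3 - <<'E'
from find import *
c=cap('top'); blocks(c,(226,332,177,219))
cv2.imwrite('pics/t2.png',cv2.resize(c['pixels'][90:240,140:340],(800,600)))
w=cap('wrist','w2.png'); print(ctrl.sense()['joints'].round(3))
E
```

```text
time_s: 4.9
eef_pos: [558.8, 182.5, 217.5]
ee_rot: [0.0, 0.0, 1.0, -0.0]
force: [0.3, 0.2, 0.9]
grip_width: 0.701
grip_force: 0.0
('G', 434, 133, 13, 47, 27, [236.0, 212.0])
('R', 441, -154, 17, 51, 27, [325.0, 208.0])
('G', 443, 38, 19, 51, 27, [265.0, 208.0])
('G', 524, -3, 167, 49, 27, [278.0, 184.0])
('R', 521, 90, 18, 52, 27, [249.0, 185.0])
('R', 481, 152, 180, 133, 26, [229.0, 198.0])
[ 0.12   0.476  1.343  0.     1.322 -1.452]
```

View pics/t2.png

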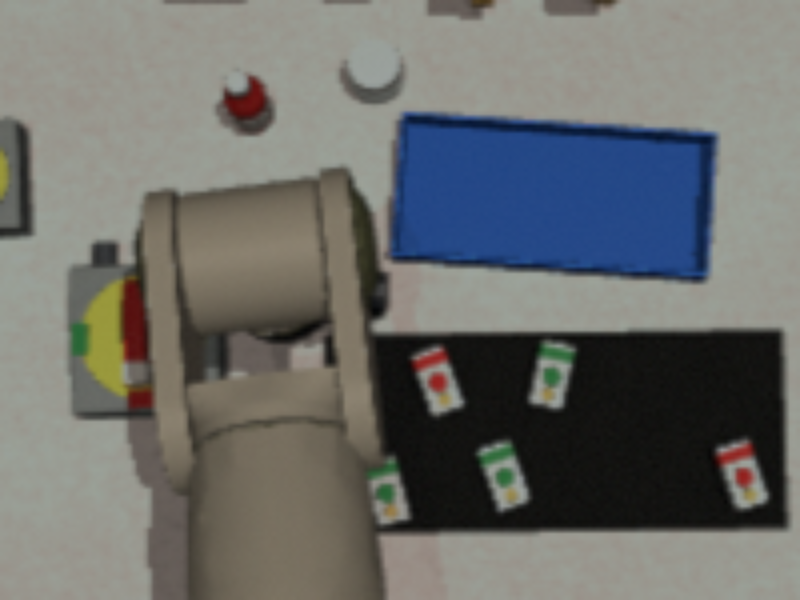

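The pointer now sits at the red patch, so the isolator is off. First failed block: (521,90), at 18°.

```bash
python3 -m jog '[{"delta_pos":[-37,-60,-40],"angular":[0,0,0.17],"fingers":0.65},{"delta_pos":[-37,-94,-80],"angular":[0,0,0.33],"fingers":0.65},{"delta_pos":[-37,-94,-140],"angular":[0,0,0.33],"fingers":0.65},{"delta_pos":[-37,-94,-180],"angular":[0,0,0.33],"fingers":0.65},{"delta_pos":[-37,-94,-194],"angular":[0,0,0.33],"fingers":0.65},{"delta_pos":[-37,-94,-194],"angular":[0,0,0.33],"fingers":0.65},{"delta_pos":[-37,-94,-194],"angular":[0,0,0.33],"fingers":0},{"delta_pos":[-37,-94,-194],"angular":[0,0,0.33],"fingers":0},{"delta_pos":[-37,-94,-194],"angular":[0,0,0.33],"fingers":0},{"delta_pos":[-37,-94,-194],"angular":[0,0,0.33],"fingers":0}]' 60
```

```text
time_s: 6.25
eef_pos: [522.7, 91.5, 25.0]
ee_rot: [0.002, -0.166, 0.986, -0.0]
force: [0.2, 0.5, 6.8]
grip_width: 0.291
grip_force: 59.8
```

```bash
python3 -m jog '[{"delta_pos":[0,0,0],"angular":[0,0,0],"fingers":0},{"delta_pos":[0,0,60],"angular":[0,0,0],"fingers":0},{"delta_pos":[0,0,120],"angular":[0,0,0],"fingers":0},{"delta_pos":[0,0,180],"angular":[0,0,0],"fingers":0},{"delta_pos":[0,0,200],"angular":[0,0,0],"fingers":0},{"delta_pos":[0,0,200],"angular":[0,0,0],"fingers":0}]'
python3 - <<'E'
from h import *
c=cap('wrist','w3.png'); print(ctrl.sense()['joints'].round(3))
E
```

```text
time_s: 7.0
eef_pos: [522.1, 91.4, 225.0]
ee_rot: [0.002, -0.166, 0.986, -0.0]
force: [-0.7, 0.6, -1.5]
grip_width: 0.291
grip_force: 59.5
[-0.048  0.343  1.524 -0.     1.275 -1.952]
```

View pics/w3.png

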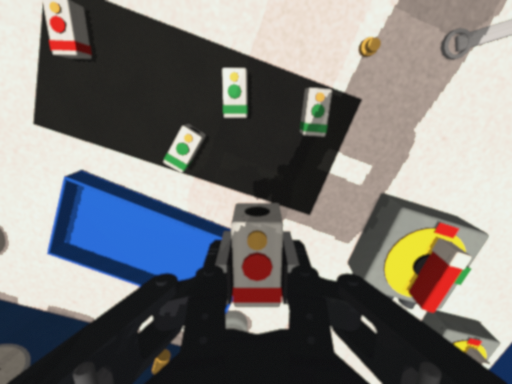

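```bash
cat > held.py <<'E'
from h import *
def held(ztop):
    c=cap('wrist'); p=c['pixels']; hsv=cv2.cvtColor(p,cv2.COLOR_BGR2HSV);h,s,v=[hsv[...,i] for i in range(3)]
    st=ctrl.sense(); e=st['eef_pos']; q=st['ee_rot']; ax=np.array([q[1]**2-q[2]**2,2*q[1]*q[2]]) # tool x in world
    k=((h<10)|(h>170)|((h>35)&(h<95)))&(s>100)&(v>60); k[:, :215]=0;k[:,300:]=0;k[:200]=0
    n,l,S,C=cv2.connectedComponentsWithStats(k.astype(np.uint8))
    for i in range(1,n):
        if S[i,4]>150:
            w=ray(c,*C[i],ztop)[:2]; print(S[i,4],C[i].round(),w.round(1),'along tool x',((w-e[:2])@ax).round(1),'perp',np.cross(ax,w-e[:2]).round(1))
    print('eef',e.round(1),'toolx',ax.round(2))
E
python3 -c "
from held import *
held(231)" 2>/dev/null
```

```text
668 [257. 267.] [520.  91.] along tool x 1.3 perp -0.1
742 [257. 295.] [536.5  96.9] along tool x -16.3 perp -0.2
eef [521.2  91.4 222.4] toolx [-0.94 -0.33]
```

```bash
python3 -m jog '[{"delta_pos":[9,-60,0],"angular":[0,0,-0.1],"fingers":0},{"delta_pos":[9,-110,0],"angular":[0,0,-0.2],"fingers":0},{"delta_pos":[9,-160,0],"angular":[0,0,-0.3],"fingers":0},{"delta_pos":[9,-210,0],"angular":[0,0,-0.4],"fingers":0},{"delta_pos":[9,-260,0],"angular":[0,0,-0.5],"fingers":0},{"delta_pos":[9,-310,0],"angular":[0,0,-0.576],"fingers":0},{"delta_pos":[9,-360,0],"angular":[0,0,-0.576],"fingers":0},{"delta_pos":[9,-410,0],"angular":[0,0,-0.576],"fingers":0},{"delta_pos":[9,-460,0],"angular":[0,0,-0.576],"fingers":0},{"delta_pos":[9,-465,0],"angular":[0,0,-0.576],"fingers":0}]' 
python3 -m jog '[{"delta_pos":[0,0,0],"angular":[0,0,0],"fingers":0},{"delta_pos":[0,0,0],"angular":[0,0,0],"fingers":0}]'
python3 - 2>/dev/null <<'E'
from held import *
c=cap('wrist','w4.png'); held(231); print(ctrl.sense()['joints'].round(3))
hsv=cv2.cvtColor(c['pixels'],cv2.COLOR_BGR2HSV);h,s,v=[hsv[...,i] for i in range(3)]
m=(h>20)&(h<35)&(s>120)&(v>90)
q=max(cv2.findContours(m.astype(np.uint8),cv2.RETR_EXTERNAL,cv2.CHAIN_APPROX_NONE)[0],key=cv2.contourArea)
r=cv2.minAreaRect(np.array([ray(c,*a,150)[:2] for a in q[:,0,:]],np.float32)); print(r, cv2.boxPoints(r).round())
E
```

```text
time_s: 8.35
eef_pos: [529.5, -376.3, 220.5]
ee_rot: [-0.001, 0.123, 0.992, 0.001]
force: [-0.3, 0.4, -1.3]
grip_width: 0.288
grip_force: 59.6
time_s: 8.6
eef_pos: [530.9, -372.5, 223.0]
ee_rot: [-0.0, 0.12, 0.993, 0.0]
force: [0.0, 0.7, -0.7]
grip_width: 0.294
grip_force: 59.6
668 [257. 267.] [ 529.4 -372.1] along tool x 1.7 perp -0.1
1224 [257. 300.] [ 549.7 -377. ] along tool x -19.3 perp -0.3
eef [ 531.  -372.6  223.4] toolx [-0.97  0.24]
[-0.792  0.61   1.115  0.     1.417 -2.122]
((369.68701171875, -491.2737731933594), (26.653263092041016, 29.497529983520508), 65.53684997558594) [[ 351. -497.]
 [ 378. -510.]
 [ 389. -485.]
 [ 362. -473.]]
```

View pics/w4.png

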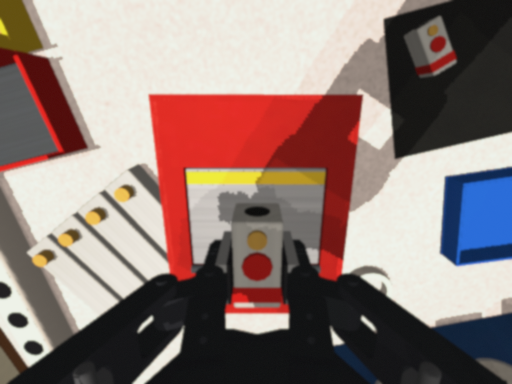

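Run:
```python
from h import *
c=cap('wrist'); a=ray(c,187,169,150);b=ray(c,326,169,150); m=(a+b)/2
print(a,b,m, 'block wanted centre',m[:2]+34*np.array([.97,-.24]), 'z err?')
```

```text
[ 486.46911201 -416.29400955  150.        ] [ 511.63250134 -313.56426897  150.        ] [ 499.05080667 -364.92913926  150.        ] block wanted centre [ 532.03080667 -373.08913926] z err?
```

```bash
python3 -m jog '[{"delta_pos":[2,-1,-40],"angular":[0,0,0],"fingers":0},{"delta_pos":[2,-1,-60],"angular":[0,0,0],"fingers":0},{"delta_pos":[2,-1,-70],"angular":[0,0,0],"fingers":0},{"delta_pos":[2,-1,-80],"angular":[0,0,0],"fingers":0},{"delta_pos":[2,-1,-88],"angular":[0,0,0],"fingers":0},{"delta_pos":[2,-1,-95],"angular":[0,0,0],"fingers":0},{"delta_pos":[2,-1,-95],"angular":[0,0,0],"fingers":0},{"delta_pos":[2,-1,-95],"angular":[0,0,0],"fingers":0}]'
python3 - <<'E'
from h import *
c=cap('wrist','w5.png')
E
```

```text
time_s: 9.75
eef_pos: [532.2, -374.3, 127.9]
ee_rot: [-0.001, 0.121, 0.993, 0.001]
force: [-3.7, 1.9, -0.1]
grip_width: 0.294
grip_force: 59.8
```

View pics/w5.png

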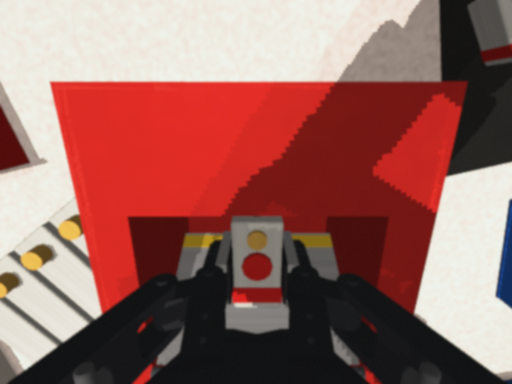

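The flap is pushed down, with its strip visible inside at row 240, and the block sits in the slot. I'll release it with a half opening.

```bash
python3 -m jog '[{"delta_pos":[0,0,0],"angular":[0,0,0],"fingers":0.55},{"delta_pos":[0,0,0],"angular":[0,0,0],"fingers":0.55},{"delta_pos":[0,0,0],"angular":[0,0,0],"fingers":0.55},{"delta_pos":[0,0,0],"angular":[0,0,0],"fingers":0.55},{"delta_pos":[0,0,0],"angular":[0,0,0],"fingers":0.55},{"delta_pos":[0,0,50],"angular":[0,0,0],"fingers":0.55},{"delta_pos":[0,0,95],"angular":[0,0,0],"fingers":0.55},{"delta_pos":[0,0,95],"angular":[0,0,0],"fingers":0.65},{"delta_pos":[0,0,95],"angular":[0,0,0],"fingers":0.65}]'
python3 - <<'E'
from find import *
c=cap('wrist','w6.png')
t=cap('top'); blocks(t,(226,332,177,222))
E
```

```text
time_s: 10.92
eef_pos: [532.6, -374.4, 222.2]
ee_rot: [-0.0, 0.121, 0.993, 0.0]
force: [0.1, 0.2, -0.2]
grip_width: 0.653
grip_force: 0.0
('R', 419, -54, 89, 77, 35, [294.0, 218.0])
('G', 433, 133, 13, 51, 27, [236.0, 212.0])
('G', 443, 38, 18, 51, 28, [266.0, 208.0])
('G', 524, -3, 167, 49, 27, [278.0, 184.0])
```

View pics/w6.png

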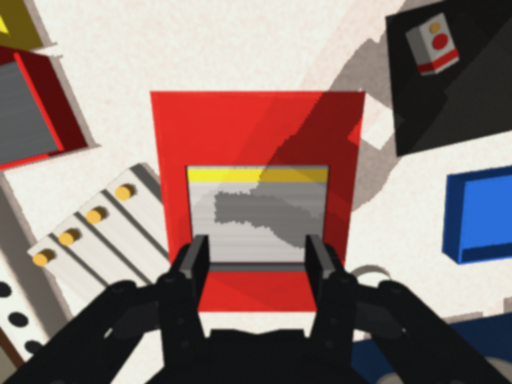

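The flap is shut and the block is gone, so it is in the bin. On to the second failed block at about (441,-154).

```bash
python3 -m jog '[{"delta_pos":[-40,50,0],"angular":[0,0,0.15],"fingers":0.65},{"delta_pos":[-60,100,0],"angular":[0,0,0.3],"fingers":0.65},{"delta_pos":[-80,150,0],"angular":[0,0,0.45],"fingers":0.65},{"delta_pos":[-91,205,0],"angular":[0,0,0.54],"fingers":0.65},{"delta_pos":[-91,220,-40],"angular":[0,0,0.54],"fingers":0.65},{"delta_pos":[-91,220,-60],"angular":[0,0,0.54],"fingers":0.65},{"delta_pos":[-91,220,-60],"angular":[0,0,0.54],"fingers":0.65}]'
cat > near.py <<'E'
from h import *
def near(z=31):
    c=cap('wrist'); p=c['pixels']; hsv=cv2.cvtColor(p,cv2.COLOR_BGR2HSV);h,s,v=[hsv[...,i] for i in range(3)]
    st=ctrl.sense(); print('eef',st['eef_pos'].round(1),'yaw',np.degrees(np.arctan2(2*st['ee_rot'][1]*st['ee_rot'][2],st['ee_rot'][2]**2-st['ee_rot'][1]**2)).round(1))
    for n,k in(('R',(h<10)|(h>170)),('G',(h>35)&(h<95))):
        N,l,S,C=cv2.connectedComponentsWithStats((k&(s>100)&(v>60)).astype(np.uint8))
        for i in range(1,N):
            if 60<S[i,4]<4000: print(n,S[i,4],C[i].round(),ray(c,*C[i],z).round(1)[:2])
E
python3 -c "
from near import *
near()"
```

```text
time_s: 11.9
eef_pos: [440.9, -154.0, 161.8]
ee_rot: [-0.001, -0.148, 0.989, 0.001]
force: [0.2, 0.6, -0.5]
grip_width: 0.649
grip_force: 0.0
eef [ 441.5 -154.6  162.9] yaw -17.0
R 1240 [220.  19.] [ 309.  -225.6]
R 178 [255. 188.] [ 441.9 -154.5]
R 242 [256. 205.] [ 459.3 -149. ]
G 125 [427. 240.] [443.8  38.9]
G 238 [417. 253.] [461.   36.5]
G 65 [508. 255.] [433.5 132.9]
G 252 [492. 265.] [450.  122.4]
```

```bash
python3 -m jog '[{"delta_pos":[0,0,-60],"angular":[0,0,0],"fingers":0.65},{"delta_pos":[0,0,-110],"angular":[0,0,0],"fingers":0.65},{"delta_pos":[0,0,-140],"angular":[0,0,0],"fingers":0.65},{"delta_pos":[0,0,-140],"angular":[0,0,0],"fingers":0.65},{"delta_pos":[0,0,-140],"angular":[0,0,0],"fingers":0},{"delta_pos":[0,0,-140],"angular":[0,0,0],"fingers":0},{"delta_pos":[0,0,-140],"angular":[0,0,0],"fingers":0},{"delta_pos":[0,0,-140],"angular":[0,0,0],"fingers":0},{"delta_pos":[0,0,-140],"angular":[0,0,0],"fingers":0}]' 60
```

```text
time_s: 13.08
eef_pos: [442.7, -155.4, 25.1]
ee_rot: [0.001, -0.148, 0.989, -0.001]
force: [0.1, -0.3, 5.9]
grip_width: 0.291
grip_force: 59.7
```

```bash
python3 -m jog '[{"delta_pos":[0,0,60],"angular":[0,0,0],"fingers":0},{"delta_pos":[0,0,120],"angular":[0,0,0],"fingers":0},{"delta_pos":[0,0,180],"angular":[0,0,0],"fingers":0},{"delta_pos":[20,-50,200],"angular":[0,0,-0.14],"fingers":0},{"delta_pos":[45,-100,200],"angular":[0,0,-0.28],"fingers":0},{"delta_pos":[70,-150,200],"angular":[0,0,-0.42],"fingers":0},{"delta_pos":[90,-200,200],"angular":[0,0,-0.54],"fingers":0},{"delta_pos":[91,-219,200],"angular":[0,0,-0.54],"fingers":0},{"delta_pos":[91,-219,200],"angular":[0,0,-0.54],"fingers":0},{"delta_pos":[91,-219,200],"angular":[0,0,-0.54],"fingers":0}]' 
python3 -c "
from held import *
held(231)" 2>/dev/null
```

```text
time_s: 14.32
eef_pos: [532.7, -372.7, 224.1]
ee_rot: [0.0, 0.121, 0.993, -0.0]
force: [0.3, 0.4, -0.7]
grip_width: 0.291
grip_force: 59.6
669 [257. 267.] [ 532.1 -372.5] along tool x 0.7 perp 0.1
1125 [257. 299.] [ 551.4 -377.2] along tool x -19.2 perp -0.0
eef [ 532.7 -372.6  224.1] toolx [-0.97  0.24]
```

Block centre is (532,-372.5), as wanted. Pushing in.

```bash
python3 -m jog '[{"delta_pos":[0,0,-40],"angular":[0,0,0],"fingers":0},{"delta_pos":[0,0,-60],"angular":[0,0,0],"fingers":0},{"delta_pos":[0,0,-70],"angular":[0,0,0],"fingers":0},{"delta_pos":[0,0,-80],"angular":[0,0,0],"fingers":0},{"delta_pos":[0,0,-88],"angular":[0,0,0],"fingers":0},{"delta_pos":[0,0,-95],"angular":[0,0,0],"fingers":0},{"delta_pos":[0,0,-95],"angular":[0,0,0],"fingers":0},{"delta_pos":[0,0,-95],"angular":[0,0,0],"fingers":0}]'
```

```text
time_s: 15.38
eef_pos: [532.4, -373.1, 128.1]
ee_rot: [-0.001, 0.121, 0.993, 0.001]
force: [-3.1, 2.4, 0.2]
grip_width: 0.291
grip_force: 59.8
```

```bash
python3 -m jog '[{"delta_pos":[0,0,0],"angular":[0,0,0],"fingers":0.55},{"delta_pos":[0,0,0],"angular":[0,0,0],"fingers":0.55},{"delta_pos":[0,0,0],"angular":[0,0,0],"fingers":0.55},{"delta_pos":[0,0,0],"angular":[0,0,0],"fingers":0.55},{"delta_pos":[0,0,0],"angular":[0,0,0],"fingers":0.55},{"delta_pos":[0,0,50],"angular":[0,0,0],"fingers":0.55},{"delta_pos":[0,0,95],"angular":[0,0,0],"fingers":0.55},{"delta_pos":[0,0,95],"angular":[0,0,0],"fingers":0.65},{"delta_pos":[0,0,95],"angular":[0,0,0],"fingers":0.65}]'
python3 - <<'E'
from near import *
near()
c=cap('wrist','w7.png'); p=cv2.imread('pics/w6.png')
d=cv2.absdiff(c['pixels'],p)[165:270,185:330]; print('slot diff vs shut',d.mean(), d.max())
E
```

```text
time_s: 16.5
eef_pos: [532.6, -373.4, 222.3]
ee_rot: [-0.0, 0.121, 0.993, 0.0]
force: [-1.0, -0.1, 0.1]
grip_width: 0.653
grip_force: 0.0
eef [ 532.5 -373.4  221.8] yaw 13.9
R 3782 [ 45. 103.] [ 398.5 -585. ]
slot diff vs shut 5.187805145046524 119
```

```bash
python3 -m jog '[{"delta_pos":[-8,50,0],"angular":[0,0,0.015],"fingers":0.65},{"delta_pos":[-8,110,0],"angular":[0,0,0.015],"fingers":0.65},{"delta_pos":[-8,170,0],"angular":[0,0,0.015],"fingers":0.65},{"delta_pos":[-8,230,0],"angular":[0,0,0.015],"fingers":0.65},{"delta_pos":[-8,290,-20],"angular":[0,0,0.015],"fingers":0.65},{"delta_pos":[-8,345,-40],"angular":[0,0,0.015],"fingers":0.65},{"delta_pos":[-8,371,-60],"angular":[0,0,0.015],"fingers":0.65},{"delta_pos":[-8,371,-60],"angular":[0,0,0.015],"fingers":0.65},{"delta_pos":[-8,371,-60],"angular":[0,0,0.015],"fingers":0.65}]' 
python3 -c "
from near import *
near()"
```

```text
time_s: 17.73
eef_pos: [524.9, -3.5, 163.5]
ee_rot: [0.0, 0.114, 0.993, -0.0]
force: [-0.1, -0.7, 0.8]
grip_width: 0.653
grip_force: 0.0
eef [525.   -3.8 163.7] yaw 13.1
R 208 [478. 298.] [716.7 217.9]
R 207 [507. 336.] [782.6 254.4]
G 238 [387.  53.] [432. 134.]
G 325 [393.  74.] [450.6 137.9]
G 194 [281.  93.] [443.6  37.7]
G 280 [291. 112.] [461.6  43.2]
G 139 [259. 187.] [525.4  -1.7]
G 200 [259. 204.] [543.5  -5.9]
```

```bash
python3 -m jog '[{"delta_pos":[0,2,-60],"angular":[0,0,0],"fingers":0.65},{"delta_pos":[0,2,-110],"angular":[0,0,0],"fingers":0.65},{"delta_pos":[0,2,-140],"angular":[0,0,0],"fingers":0.65},{"delta_pos":[0,2,-140],"angular":[0,0,0],"fingers":0.65},{"delta_pos":[0,2,-140],"angular":[0,0,0],"fingers":0},{"delta_pos":[0,2,-140],"angular":[0,0,0],"fingers":0},{"delta_pos":[0,2,-140],"angular":[0,0,0],"fingers":0},{"delta_pos":[0,2,-140],"angular":[0,0,0],"fingers":0},{"delta_pos":[0,2,-140],"angular":[0,0,0],"fingers":0}]' 60
```

```text
time_s: 18.9
eef_pos: [525.9, -1.1, 25.2]
ee_rot: [0.002, 0.114, 0.994, -0.0]
force: [-1.0, -0.6, 6.8]
grip_width: 0.294
grip_force: 59.8
```

```bash
python3 -m jog '[{"delta_pos":[0,0,60],"angular":[0,0,0],"fingers":0},{"delta_pos":[0,0,100],"angular":[0,0,0],"fingers":0},{"delta_pos":[45,-30,100],"angular":[0,0,0.05],"fingers":0},{"delta_pos":[95,-55,100],"angular":[0,0,0.1],"fingers":0},{"delta_pos":[140,-80,100],"angular":[0,0,0.14],"fingers":0},{"delta_pos":[140,-80,100],"angular":[0,0,0.14],"fingers":0},{"delta_pos":[140,-80,100],"angular":[0,0,0.14],"fingers":0}]'
python3 - 2>/dev/null <<'E'
from held import *
held(131)
c=cap('wrist','w8.png')
E
```

```text
time_s: 19.77
eef_pos: [664.2, -80.4, 123.5]
ee_rot: [-0.0, 0.044, 0.999, 0.0]
force: [1.0, 0.3, -1.3]
grip_width: 0.288
grip_force: 59.4
595 [257. 268.] [663.4 -80.2] along tool x 0.6 perp 0.1
651 [257. 296.] [680.7 -81.6] along tool x -16.7 perp 0.1
eef [664.1 -80.1 123.8] toolx [-1.    0.09]
```

View pics/w8.png

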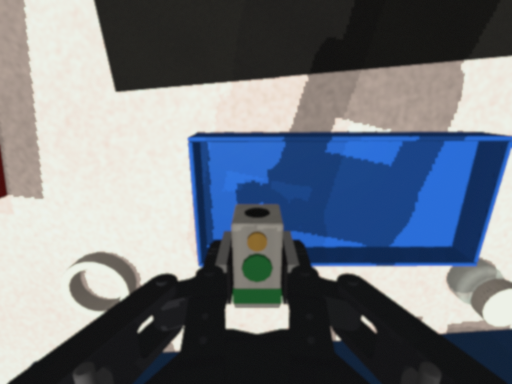

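The tray is square to the gripper, with the block over its right-hand end. Lowering.

```bash
python3 -m jog '[{"delta_pos":[5,0,-50],"angular":[0,0,0],"fingers":0},{"delta_pos":[5,0,-85],"angular":[0,0,0],"fingers":0},{"delta_pos":[5,0,-98],"angular":[0,0,0],"fingers":0},{"delta_pos":[5,0,-98],"angular":[0,0,0],"fingers":0},{"delta_pos":[5,0,-98],"angular":[0,0,0],"fingers":0.5},{"delta_pos":[5,0,-98],"angular":[0,0,0],"fingers":0.5},{"delta_pos":[5,0,-98],"angular":[0,0,0],"fingers":0.5},{"delta_pos":[5,0,-50],"angular":[0,0,0],"fingers":0.5},{"delta_pos":[5,0,0],"angular":[0,0,0],"fingers":0.5},{"delta_pos":[5,0,40],"angular":[0,0,0],"fingers":0.65}]'
```

```text
time_s: 21.12
eef_pos: [669.8, -80.7, 165.7]
ee_rot: [0.001, 0.044, 0.999, -0.0]
force: [0.0, -0.7, 0.0]
grip_width: 0.65
grip_force: 0.0
```

```bash
python3 -m jog '[{"delta_pos":[-50,26,0],"angular":[0,0,0.1],"fingers":0.65},{"delta_pos":[-100,52,0],"angular":[0,0,0.2],"fingers":0.65},{"delta_pos":[-150,79,0],"angular":[0,0,0.3],"fingers":0.65},{"delta_pos":[-200,105,0],"angular":[0,0,0.385],"fingers":0.65},{"delta_pos":[-226,119,0],"angular":[0,0,0.385],"fingers":0.65},{"delta_pos":[-226,119,0],"angular":[0,0,0.385],"fingers":0.65},{"delta_pos":[-226,119,0],"angular":[0,0,0.385],"fingers":0.65}]' 
python3 -c "
from near import *
near()"
```

```text
time_s: 22.0
eef_pos: [444.5, 38.0, 163.6]
ee_rot: [0.001, -0.148, 0.989, -0.0]
force: [0.7, 0.3, -0.5]
grip_width: 0.652
grip_force: 0.0
eef [444.5  37.9 163.4] yaw -17.0
R 260 [496. 325.] [528.1 369.3]
R 122 [494. 365.] [586.1 403.5]
G 143 [256. 186.] [444.2  37.7]
G 138 [349. 202.] [432.5 134.1]
G 186 [257. 203.] [461.5  43.3]
G 193 [346. 218.] [450.5 137.8]
```

```bash
python3 -m jog '[{"delta_pos":[0,0,-60],"angular":[0,0,0],"fingers":0.65},{"delta_pos":[0,0,-110],"angular":[0,0,0],"fingers":0.65},{"delta_pos":[0,0,-140],"angular":[0,0,0],"fingers":0.65},{"delta_pos":[0,0,-140],"angular":[0,0,0],"fingers":0.65},{"delta_pos":[0,0,-140],"angular":[0,0,0],"fingers":0},{"delta_pos":[0,0,-140],"angular":[0,0,0],"fingers":0},{"delta_pos":[0,0,-140],"angular":[0,0,0],"fingers":0},{"delta_pos":[0,0,-140],"angular":[0,0,0],"fingers":0},{"delta_pos":[0,0,-140],"angular":[0,0,0],"fingers":0}]' 60
```

```text
time_s: 23.18
eef_pos: [444.7, 38.1, 24.8]
ee_rot: [0.002, -0.148, 0.989, -0.001]
force: [-0.7, -0.6, 6.6]
grip_width: 0.297
grip_force: 59.5
```

```bash
python3 -m jog '[{"delta_pos":[0,0,60],"angular":[0,0,0],"fingers":0},{"delta_pos":[0,0,100],"angular":[0,0,0],"fingers":0},{"delta_pos":[55,-11,100],"angular":[0,0,-0.1],"fingers":0},{"delta_pos":[110,-22,100],"angular":[0,0,-0.2],"fingers":0},{"delta_pos":[165,-33,100],"angular":[0,0,-0.3],"fingers":0},{"delta_pos":[215,-42,100],"angular":[0,0,-0.385],"fingers":0},{"delta_pos":[229,-44,100],"angular":[0,0,-0.385],"fingers":0},{"delta_pos":[229,-44,100],"angular":[0,0,-0.385],"fingers":0},{"delta_pos":[229,-44,100],"angular":[0,0,-0.385],"fingers":0}]'
python3 -c "
from held import *
held(131)" 2>/dev/null
```

```text
time_s: 24.3
eef_pos: [672.0, -5.4, 123.8]
ee_rot: [-0.0, 0.044, 0.999, 0.0]
force: [-0.2, 0.6, -0.6]
grip_width: 0.29
grip_force: 59.2
598 [257. 267.] [671.4  -5.3] along tool x 0.7 perp -0.1
655 [258. 295.] [688.8  -6.4] along tool x -16.8 perp -0.5
eef [672.   -5.4 123.9] toolx [-1.    0.09]
```

```bash
python3 -m jog '[{"delta_pos":[0,0,-50],"angular":[0,0,0],"fingers":0},{"delta_pos":[0,0,-85],"angular":[0,0,0],"fingers":0},{"delta_pos":[0,0,-98],"angular":[0,0,0],"fingers":0},{"delta_pos":[0,0,-98],"angular":[0,0,0],"fingers":0},{"delta_pos":[0,0,-98],"angular":[0,0,0],"fingers":0.5},{"delta_pos":[0,0,-98],"angular":[0,0,0],"fingers":0.5},{"delta_pos":[0,0,-98],"angular":[0,0,0],"fingers":0.5},{"delta_pos":[0,0,-50],"angular":[0,0,0],"fingers":0.5},{"delta_pos":[0,0,0],"angular":[0,0,0],"fingers":0.5},{"delta_pos":[0,0,40],"angular":[0,0,0],"fingers":0.65}]'
```

```text
time_s: 25.6
eef_pos: [672.9, -5.7, 165.7]
ee_rot: [0.001, 0.044, 0.999, -0.0]
force: [0.4, -0.7, 0.3]
grip_width: 0.649
grip_force: 0.0
```

```bash
python3 -m jog '[{"delta_pos":[-45,26,0],"angular":[0,0,0.1],"fingers":0.65},{"delta_pos":[-95,55,0],"angular":[0,0,0.2],"fingers":0.65},{"delta_pos":[-140,82,0],"angular":[0,0,0.305],"fingers":0.65},{"delta_pos":[-190,110,0],"angular":[0,0,0.305],"fingers":0.65},{"delta_pos":[-240,140,0],"angular":[0,0,0.305],"fingers":0.65},{"delta_pos":[-240,140,0],"angular":[0,0,0.305],"fingers":0.65},{"delta_pos":[-240,140,0],"angular":[0,0,0.305],"fingers":0.65}]' 
python3 -c "
from near import *
near()"
```

```text
time_s: 26.48
eef_pos: [433.4, 134.2, 163.8]
ee_rot: [0.001, -0.108, 0.994, -0.0]
force: [-0.1, -0.4, 0.3]
grip_width: 0.655
grip_force: 0.0
eef [433.7 133.9 163.6] yaw -12.4
R 135 [427. 301.] [527.7 360.6]
R 106 [395. 376.] [650.5 369.6]
G 140 [256. 186.] [432.8 133.6]
G 190 [257. 203.] [450.7 138.2]
G 86 [ 43. 331.] [672.5 -82.2]
G 73 [ 39. 340.] [689.1 -87.1]
```

```bash
python3 -m jog '[{"delta_pos":[0,0,-60],"angular":[0,0,0.03],"fingers":0.65},{"delta_pos":[0,0,-110],"angular":[0,0,0.03],"fingers":0.65},{"delta_pos":[0,0,-140],"angular":[0,0,0.03],"fingers":0.65},{"delta_pos":[0,0,-140],"angular":[0,0,0.03],"fingers":0.65},{"delta_pos":[0,0,-140],"angular":[0,0,0.03],"fingers":0},{"delta_pos":[0,0,-140],"angular":[0,0,0.03],"fingers":0},{"delta_pos":[0,0,-140],"angular":[0,0,0.03],"fingers":0},{"delta_pos":[0,0,-140],"angular":[0,0,0.03],"fingers":0},{"delta_pos":[0,0,-140],"angular":[0,0,0.03],"fingers":0}]' 60
```

```text
time_s: 27.65
eef_pos: [433.9, 134.3, 24.8]
ee_rot: [0.002, -0.123, 0.992, -0.0]
force: [0.2, -1.1, 7.7]
grip_width: 0.29
grip_force: 59.9
```

```bash
python3 -m jog '[{"delta_pos":[0,0,60],"angular":[0,0,0],"fingers":0},{"delta_pos":[0,0,100],"angular":[0,0,0],"fingers":0},{"delta_pos":[55,-15,100],"angular":[0,0,-0.1],"fingers":0},{"delta_pos":[110,-30,100],"angular":[0,0,-0.2],"fingers":0},{"delta_pos":[165,-45,100],"angular":[0,0,-0.3],"fingers":0},{"delta_pos":[220,-60,100],"angular":[0,0,-0.335],"fingers":0},{"delta_pos":[245,-65,100],"angular":[0,0,-0.335],"fingers":0},{"delta_pos":[245,-65,100],"angular":[0,0,-0.335],"fingers":0},{"delta_pos":[245,-65,100],"angular":[0,0,-0.335],"fingers":0}]'
python3 -c "
from held import *
held(131)" 2>/dev/null
```

```text
time_s: 28.78
eef_pos: [677.0, 69.6, 123.6]
ee_rot: [-0.0, 0.044, 0.999, 0.0]
force: [0.9, 1.3, 0.1]
grip_width: 0.294
grip_force: 59.5
600 [257. 267.] [675.8  69.9] along tool x 1.2 perp -0.0
661 [257. 295.] [693.4  68.3] along tool x -16.5 perp -0.0
eef [677.   69.7 123.8] toolx [-1.    0.09]
```

```bash
python3 -m jog '[{"delta_pos":[0,0,-50],"angular":[0,0,0],"fingers":0},{"delta_pos":[0,0,-85],"angular":[0,0,0],"fingers":0},{"delta_pos":[0,0,-98],"angular":[0,0,0],"fingers":0},{"delta_pos":[0,0,-98],"angular":[0,0,0],"fingers":0},{"delta_pos":[0,0,-98],"angular":[0,0,0],"fingers":0.5},{"delta_pos":[0,0,-98],"angular":[0,0,0],"fingers":0.5},{"delta_pos":[0,0,-98],"angular":[0,0,0],"fingers":0.5},{"delta_pos":[0,0,-50],"angular":[0,0,0],"fingers":0.5},{"delta_pos":[0,0,0],"angular":[0,0,0],"fingers":0.5},{"delta_pos":[0,0,95],"angular":[0,0,0],"fingers":0.6}]'
```

```text
time_s: 30.08
eef_pos: [677.1, 69.3, 186.7]
ee_rot: [-0.001, 0.044, 0.999, 0.0]
force: [0.2, -0.3, 0.3]
grip_width: 0.599
grip_force: 0.0
```

```bash
python3 -m jog '[{"delta_pos":[-10,20,34],"angular":[0,0,0.04],"fingers":0.6},{"delta_pos":[-35,70,34],"angular":[0,0,0.09],"fingers":0.6},{"delta_pos":[-60,125,34],"angular":[0,0,0.09],"fingers":0.6},{"delta_pos":[-85,180,34],"angular":[0,0,0.09],"fingers":0.6},{"delta_pos":[-110,235,34],"angular":[0,0,0.09],"fingers":0.6},{"delta_pos":[-119,256,34],"angular":[0,0,0.09],"fingers":0.6},{"delta_pos":[-119,256,34],"angular":[0,0,0.09],"fingers":0.6},{"delta_pos":[-119,256,34],"angular":[0,0,0.09],"fingers":0.6}]'
python3 - <<'E'
from h import *
t=cap('top')['pixels'][100:228,200:460]; w=cap('wrist')['pixels']
im=np.zeros((600,800,3),np.uint8); im[:294,:598]=cv2.resize(t,(598,294)); im[300:600,:400]=cv2.resize(w,(400,300)); cv2.imwrite('pics/m.png',im)
E
```

```text
time_s: 31.08
eef_pos: [559.4, 324.0, 219.7]
ee_rot: [0.0, -0.0, 1.0, -0.0]
force: [0.8, -0.1, 1.1]
grip_width: 0.602
grip_force: 0.0
```

View pics/m.png

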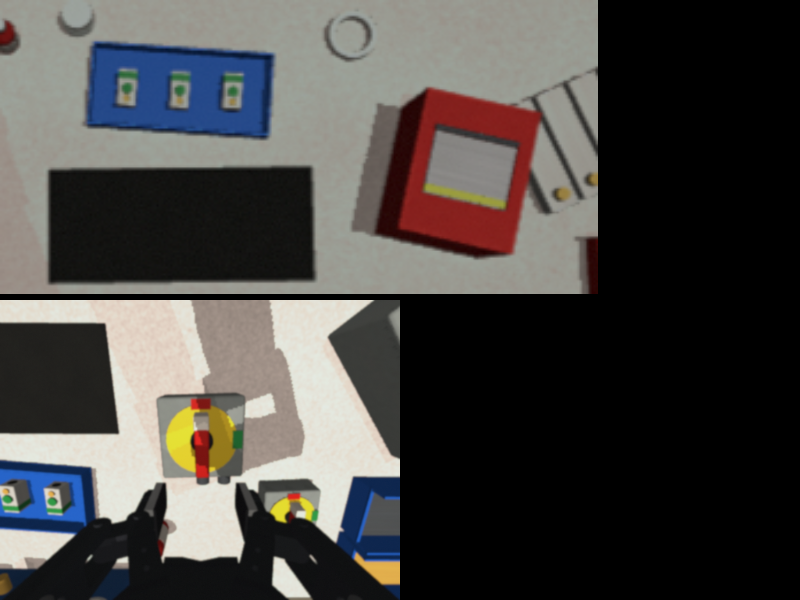

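The top view shows three green blocks flat in the tray, an empty mat and the flap shut flush. In the wrist view the isolator is off. Next: grip the handle and turn it clockwise.

```bash
python3 -m jog '[{"delta_pos":[0,0,-60],"angular":[0,0,0],"fingers":0.6},{"delta_pos":[0,0,-100],"angular":[0,0,0],"fingers":0.6},{"delta_pos":[0,0,-123],"angular":[0,0,0],"fingers":0.6},{"delta_pos":[0,0,-123],"angular":[0,0,0],"fingers":0.6},{"delta_pos":[0,0,-123],"angular":[0,0,0],"fingers":0.1},{"delta_pos":[0,0,-123],"angular":[0,0,0],"fingers":0.1},{"delta_pos":[0,0,-123],"angular":[0,0,0],"fingers":0.1},{"delta_pos":[0,0,-123],"angular":[0,0,0],"fingers":0.1},{"delta_pos":[0,0,-123],"angular":[0,0,0],"fingers":0.1}]' 30
```

```text
time_s: 32.3
eef_pos: [559.4, 325.1, 98.4]
ee_rot: [0.001, -0.001, 1.0, -0.0]
force: [-0.3, -3.2, 6.8]
grip_width: 0.204
grip_force: 32.1
```

```bash
python3 -m jog '[{"delta_pos":[0,0,0],"angular":[0,0,-0.17],"fingers":0.1},{"delta_pos":[0,0,0],"angular":[0,0,-0.34],"fingers":0.1},{"delta_pos":[0,0,0],"angular":[0,0,-0.51],"fingers":0.1},{"delta_pos":[0,0,0],"angular":[0,0,-0.68],"fingers":0.1},{"delta_pos":[0,0,0],"angular":[0,0,-0.85],"fingers":0.1},{"delta_pos":[0,0,0],"angular":[0,0,-1.02],"fingers":0.1},{"delta_pos":[0,0,0],"angular":[0,0,-1.19],"fingers":0.1},{"delta_pos":[0,0,0],"angular":[0,0,-1.36],"fingers":0.1},{"delta_pos":[0,0,0],"angular":[0,0,-1.53],"fingers":0.1},{"delta_pos":[0,0,0],"angular":[0,0,-1.56],"fingers":0.1}]' 30
```

```text
time_s: 33.55
eef_pos: [559.1, 324.8, 98.4]
ee_rot: [0.001, 0.703, 0.711, 0.0]
force: [-1.6, -4.2, 7.8]
grip_width: 0.204
grip_force: 32.4
```

```bash
python3 -m jog '[{"delta_pos":[0,0,0],"angular":[0,0,0],"fingers":0.1},{"delta_pos":[0,0,0],"angular":[0,0,0],"fingers":0.5},{"delta_pos":[0,0,0],"angular":[0,0,0],"fingers":0.5},{"delta_pos":[0,0,0],"angular":[0,0,0],"fingers":0.5},{"delta_pos":[0,0,60],"angular":[0,0,0],"fingers":0.5},{"delta_pos":[0,0,120],"angular":[0,0,0],"fingers":0.7},{"delta_pos":[0,0,140],"angular":[0,0,0],"fingers":0.7},{"delta_pos":[0,0,140],"angular":[0,0,0],"fingers":0.7}]'
python3 - <<'E'
from h import *
t=cap('top')['pixels'][100:228,200:460]; w=cap('wrist')['pixels']
im=np.zeros((600,800,3),np.uint8); im[:294,:598]=cv2.resize(t,(598,294)); im[300:600,:400]=cv2.resize(w,(400,300)); cv2.imwrite('pics/m2.png',im)
E
```

```text
time_s: 34.55
eef_pos: [559.0, 325.5, 238.1]
ee_rot: [0.001, 0.702, 0.712, 0.001]
force: [-0.7, -0.1, -0.9]
grip_width: 0.694
grip_force: 0.0
```

View pics/m2.png

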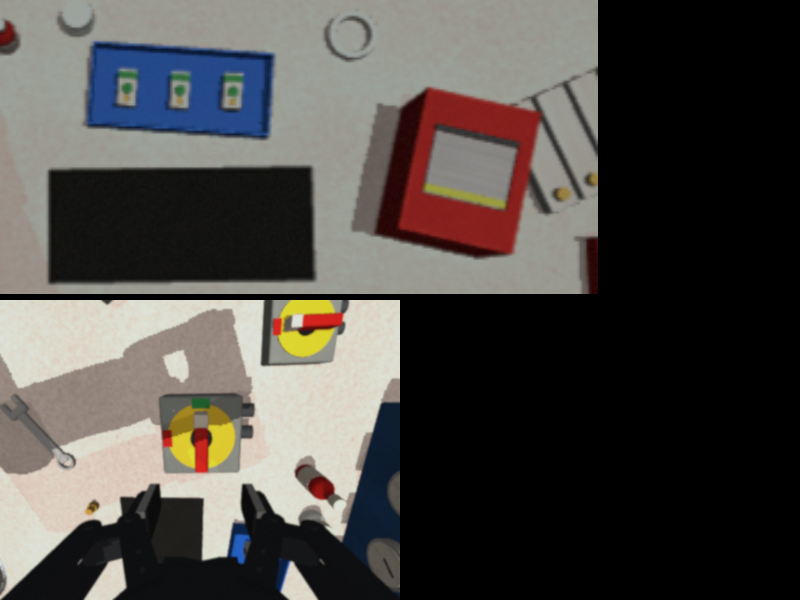

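The pointer is at the green patch (200,403), three green blocks are in the tray, the flap is shut and nothing else has moved. Handing in.

```bash
python3 -c "
from rig import ctrl
print(ctrl.finish_job())"
```

```text
the job is handed in; nothing more can be done
None
```

The job is handed in at about 35 s: the isolator was turned off first, both red-capped blocks were pushed into the reject box with the flap shut again, all three green-capped blocks lie in the blue tray, and the isolator is back on.

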